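# Load the specimen drying ramp with the blower off

## Task

Flip the toggle on the switch box to turn the drying blower off, then bring every mortar cube from the bench to the drying ramp, one to a lane, and push each up its lane under the hood until it rests against the top stop. When all are home, flip the toggle back on. Never touch a cube with the fingers while the blower is on (should one need correcting, switch off first), and leave the steel dish and the sample tins where they are.

Things in the scene. Friction and masses are not known exactly. Their poses are not given: they have to be found in the camera images.
- drying_ramp: Fixed dark steel chute 263 mm wide, rising 8 degrees in its own +x direction (away from the robot), with four lanes side by side. Origin: on the bench under the middle of the toe (lower edge); the sloping surface starts there 6 mm above the bench and is 160 mm long up to the top stop. Cubes slide on it when pushed and stay where they are left.
- ramp_stop (a point): Middle of the ramp's width, on the sloping surface, at the foot of the top stop. Its x points uphill along the slope, y across to the left, z square to the surface; the toe is at x = -0.160, the stop face at x = 0. Lane centres: y = -0.096, -0.032, 0.032, 0.096. Lanes are 57 mm clear between full-length steel rails 7 mm wide, 10 mm high. A cube fully home has its centre at x = -0.025, z = 0.025.
- hood_edge (a point): Middle of the front edge of the fixed grey hood lip, on its underside, 58 mm above the sloping surface. The 4 mm thick lip runs 30 mm from here to the stop over all lanes, so the top is reached only by pushing from below; the last 20 mm of a home cube stay outside. Behind the stop a blower box, as high as the lip, goes on for 45 mm. Axes as for ramp_stop.
- blower_toggle (a joint): Lean of the steel bat toggle on the switch box (rad): +0.42 fully towards the box's +x side = ON (the side with a raised steel pip on the panel and a black cable gland on the end wall), -0.42 fully to the other side = OFF. Over-centre: pushed past upright it snaps over to the other end by itself; about 1 N at the tip. It starts ON.
- toggle_pivot (a point): Pivot of the bat toggle, 2 mm above the middle of the top of the switch box, a fixed aluminium box 100 x 70 mm, 40 mm high. x axis: the throw direction, towards the ON side; y along the hinge; z up. The bat reaches 38 mm from the pivot, 7 mm thick at the foot, 12 mm near the tip. The box stands at the left or right end of the bench front, turned up to 0.4 rad.
- dish: Bystander: round shallow steel dish, 89 mm across, 22 mm high, at the other end of the front of the bench from the switch box. Origin: centre of the underside.
- tin_a: Bystander: round aluminium sample tin with lid, 59 mm across, 38 mm high, left of the ramp. Origin: centre of the underside.
- tin_b: Bystander: like the other tin, standing at the far right. Origin: centre of the underside.
- specimen_1_center (a point): Centre of a loose grey mortar test cube, 50 x 50 x 50 mm, about 0.27 kg, axes along its edges; it starts flat on the bench in front of the ramp, at any yaw. Three or four cubes are present; absent ones read None.
- specimen_2_center (a point): Centre of a loose grey mortar test cube, 50 x 50 x 50 mm, about 0.27 kg, axes along its edges; it starts flat on the bench in front of the ramp, at any yaw. Three or four cubes are present; absent ones read None.
- specimen_3_center (a point): Centre of a loose grey mortar test cube, 50 x 50 x 50 mm, about 0.27 kg, axes along its edges; it starts flat on the bench in front of the ramp, at any yaw. Three or four cubes are present; absent ones read None.
- specimen_4_center (a point): Centre of a loose grey mortar test cube, 50 x 50 x 50 mm, about 0.27 kg, axes along its edges; it starts flat on the bench in front of the ramp, at any yaw. Three or four cubes are present; absent ones read None.

How it is judged:
By the outcome, as a careful person would: the job done as asked, in the order asked, and still so for the second after the job is handed in, with the robot touching nothing.
Of specimen_1, specimen_2, specimen_3, specimen_4 only 3 to 4 are there at a start; the rules pass over those that are not, and their reading is None.
At some moment in a run one of specimen_1, specimen_2, specimen_3, specimen_4 may be knocked a few centimetres aside while the robot is not near it.
Once in a run the grip may slacken for a moment while it holds something.
It also fails if it takes over 210 s, if anything falls off the work surface, if the arm or the gripper's body presses on something with over 40 N, if the wrist force passes 120 N, or if a joint passes its speed limit or range.

## Robot

A 7-joint arm with a two-finger parallel gripper is mounted at the origin on a cart in front of the work surface, level with it; the furniture and walls round the work are solid. World frame = base frame: x ahead of the robot, y to its left, z up, the work surface at z = 0. Lengths are in m, angles in rad, forces in N, time in s.
With the tool pointing down it reaches from about 0.4 to 0.875 m from the base axis. Payload 6.5 kg.
Tool frame: the origin (TCP) lies between the finger pads; the fingertips stand 8 mm ahead of it and the grasp point (between the pads) lies 11 mm behind it; z points along the fingers, x is the direction in which the jaws open and shut, and the axes are right-handed (so a half turn about z gives the same grasp; the last joint's range is limited). The gripper opens to 88 mm and grips with 3 to 60 N. Pads are 18 mm wide; open, the fingers measure 123 mm over their backs; the gripper's body (75 mm by 187 mm) begins 45 mm behind the grasp point.
Start: joints at [1.233, 0.536, -0.004, 1.538, 0.003, 1.067, -0.071], TCP at [0.174, -0.626, 0.247] pointing down, gripper open.
Joint ranges: [-2.7, 2.7], [-0.37, 2.16], [-1.27, 1.26], [0.24, 2.4], [-1.31, 4.45], [0.19, 1.91], [-2.76, 2.76]. Speed limits (rad/s): [2.39, 2.39, 3.14, 3.14, 3.14, 3.14, 3.14].

## Interface

Orientations are given as a 3x3 rotation matrix whose columns are the frame's x, y, z axes.
In Python, from plant import r, claw, solve_ik, cams, read_time_s, read_q, read_qvel, read_joint_torque, read_eef_pos, read_tcp_rot, read_contact_force, read_ft_torque, read_gripper_width gives the robot as it stands. Calls block until the motion is done:
- r.reach(position, orientation): joint-space move of the TCP to a pose.
- r.line_to(position, feed=0.15, rotation=None): straight line of the TCP; rotation=None keeps the orientation; feed is the mean speed in m/s.
- r.movej(angles): joint-space move.
- claw.command_gripper(opening, grip_force=None): finger opening in m; grip_force is the grip in N (None keeps the last); returns when the fingers have stopped.
- r.dwell(seconds).
- solve_ik(position, orientation): joint angles nearest the present ones, or None.
- cams.read_camera(name): name is "scene" or "top" or "wrist"; returns a dict with "color" (400x640x3 uint8, red, green, blue), "camera_matrix" (3x3 intrinsics, pixels), "eye" and "attitude" of the camera in the world; the wrist camera has in their place "tool_from_camera" (4x4, takes a point from camera to tool coordinates, whose origin is the TCP and whose axes are the tool frame's). Camera axes: x right, y up, looking along -z (the intrinsics and any distortion apply to the point x, -y, -z); pixel columns grow to the right and rows downward; lengths in m; the calibration is good to about 2 mm. The wrist camera is an equidistant fisheye: a pixel r from the principal point sees the ray r / f radians off the axis. A picture is of the moment at which its call begins: read the wrist's pose just before it. There is no depth.
A pose or a line that the arm cannot do raises r.MotionError and nothing moves.
- r.finish_job(): hands the job in, once; it reports no verdict.
Readings, each from a call of its own:
- read_time_s(): time.
- read_q(): joint angles.
- read_qvel(): joint speeds.
- read_joint_torque(): joint torques, N m.
- read_eef_pos(): TCP position.
- read_tcp_rot(): TCP orientation.
- read_contact_force(): force on the tool from outside, world axes, zero at the start.
- read_ft_torque(): the same for the moment, N m.
- read_gripper_width(): finger opening in m.
Only numpy, scipy, OpenCV 4.12 (cv2) and the standard library are available. Lean on these libraries where they do the work, as an engineer would, in place of code of your own. Each camera call takes 0.05 s, during which the arm holds its last target.

## Working session

There is one attempt and no reset: what is moved stays moved. The work goes in short steps, each a Python script; the robot and the scene stay as the last script left them, time stands still between calls to the robot, and variables do not carry over. Pictures are saved under pics/ and viewed, and the job is handed in when it is done.

```bash
ls; mkdir -p pics
python3 - <<'E'
from plant import *
import cv2
for n in ["scene","top","wrist"]:
    d=cams.read_camera(n); cv2.imwrite(f"pics/{n}0.png",d["color"][:,:,::-1])
    print(n,{k:v for k,v in d.items() if k!="color"})
print(read_time_s(),read_eef_pos(),read_tcp_rot(),read_gripper_width(),read_contact_force())
E
```

```text
pics
scene {'camera_matrix': array([[510.85929671,   0.        , 316.83185185],
       [  0.        , 510.85929671, 197.82999364],
       [  0.        ,   0.        ,   1.        ]]), 'eye': array([-0.09730414, -0.97703286,  1.44141443]), 'attitude': array([[ 0.80866342,  0.45838505, -0.3687094 ],
       [-0.58822594,  0.6222579 , -0.51651268],
       [-0.00732935,  0.63456934,  0.77283118]])}
top {'camera_matrix': array([[518.9863041 ,   0.        , 327.31074537],
       [  0.        , 518.9863041 , 197.1040706 ],
       [  0.        ,   0.        ,   1.        ]]), 'eye': array([ 0.41438785, -0.07916094,  1.73564917]), 'attitude': array([[ 0.01425664,  0.99766568, -0.06678276],
       [-0.99989524,  0.0143919 ,  0.00154471],
       [ 0.00250224,  0.06675374,  0.99776634]])}
wrist {'camera_matrix': array([[309.70691629,   0.        , 321.73341625],
       [  0.        , 309.70691629, 200.72102671],
       [  0.        ,   0.        ,   1.        ]]), 'tool_from_camera': array([[ 9.99999264e-01, -2.11759660e-04, -1.19466593e-03,
        -4.95187548e-04],
       [-5.30572742e-04, -9.61835362e-01, -2.73628314e-01,
        -6.90626941e-02],
       [-1.09112850e-03,  2.73628746e-01, -9.61834767e-01,
        -1.38330707e-01],
       [ 0.00000000e+00,  0.00000000e+00,  0.00000000e+00,
         1.00000000e+00]])}
0.15 [ 0.17438025 -0.62569615  0.24603058] [[ 2.68542705e-01 -9.63267673e-01 -4.52930452e-04]
 [-9.63266831e-01 -2.68543071e-01  1.27767704e-03]
 [-1.35237632e-03  9.31820338e-05 -9.99999081e-01]] 0.08811141155686152 [ 0.12346977 -0.12413529 -0.40282039]
```

View pics/top0.png

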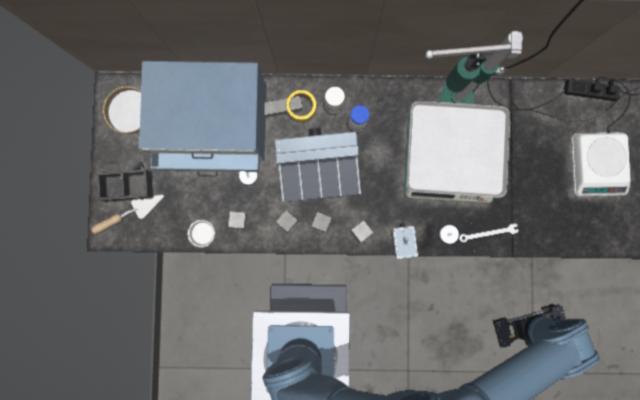

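View pics/scene0.png

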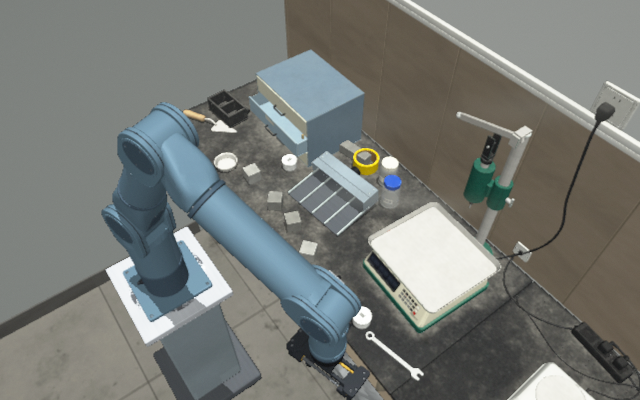

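```bash
cat > h.py <<'E'
from plant import *
import numpy as np, cv2
def rays_fixed(d,uv):
    K=d["camera_matrix"]; uv=np.atleast_2d(np.float64(uv))
    p=np.c_[(uv[:,0]-K[0,2])/K[0,0],-(uv[:,1]-K[1,2])/K[1,1],-np.ones(len(uv))]
    R=np.array(d["attitude"]); return np.array(d["eye"]),p@R.T
def onplane(o,v,z): return o+v*((z-o[2])/v[:,2:3])
def fixed(d,uv,z): return onplane(*rays_fixed(d,uv),z)
def wshot(name=None):
    p=np.array(read_eef_pos());R=np.array(read_tcp_rot());d=cams.read_camera("wrist")
    d["p"]=p;d["R"]=R
    if name: cv2.imwrite(f"pics/{name}.png",d["color"][:,:,::-1]); np.savez(f"pics/{name}.npz",**d)
    return d
def rays_w(d,uv):
    K=d["camera_matrix"];uv=np.atleast_2d(np.float64(uv))
    a=(uv[:,0]-K[0,2])/K[0,0];b=(uv[:,1]-K[1,2])/K[1,1];t=np.hypot(a,b)+1e-12
    c=np.c_[np.sin(t)*a/t,-np.sin(t)*b/t,-np.cos(t)]
    T=np.array(d["tool_from_camera"]);o=d["R"]@T[:3,3]+d["p"]
    return o,c@(d["R"]@T[:3,:3]).T
def wr(d,uv,z): return onplane(*rays_w(d,uv),z)
def proj_w(d,P):
    T=np.array(d["tool_from_camera"]);P=np.atleast_2d(P)
    c=((P-d["p"])@d["R"]-T[:3,3])@T[:3,:3]
    x,y,z=c[:,0],-c[:,1],-c[:,2];t=np.arctan2(np.hypot(x,y),z);q=np.hypot(x,y)+1e-12
    K=d["camera_matrix"];return np.c_[K[0,0]*t*x/q+K[0,2],K[1,1]*t*y/q+K[1,2]]
def down(yaw):  # tool x at angle yaw in world, z down
    c,s=np.cos(yaw),np.sin(yaw); return np.array([[c,s,0],[s,-c,0],[0,0,-1.]])
E
python3 - <<'E'
from h import *
d=cams.read_camera("top")
for n,uv,z in [("c1",(237,220),.05),("c2",(287,221),.05),("c3",(322,222),.05),("c4",(362,231),.05),("box",(404,242),.04),("tinb",(449,234),.038),("tina",(248,177),.038),("dish",(202,233),.022),("toeL",(283,201),.006),("toeR",(361,194),.006)]:
    print(n,fixed(d,uv,z).round(3))
im=d["color"][110:270,80:480,::-1]
cv2.imwrite("pics/topc.png",cv2.resize(im,(800,320),interpolation=cv2.INTER_CUBIC))
for y in (-.1,.1,.25):
  print([ (solve_ik([.45,y,.35],down(yw)) is not None) for yw in (0,1.57,-1.57,3.1)])
E
```

```text
c1 [[0.449 0.21  0.05 ]]
c2 [[0.448 0.048 0.05 ]]
c3 [[ 0.446 -0.066  0.05 ]]
c4 [[ 0.419 -0.196  0.05 ]]
box [[ 0.385 -0.334  0.04 ]]
tinb [[ 0.413 -0.481  0.038]]
tina [[0.59  0.18  0.038]]
dish [[0.405 0.329 0.022]]
toeL [[0.515 0.066 0.006]]
toeR [[ 0.542 -0.194  0.006]]
[True, True, True, False]
[True, True, True, True]
[True, True, True, True]
```

View pics/topc.png

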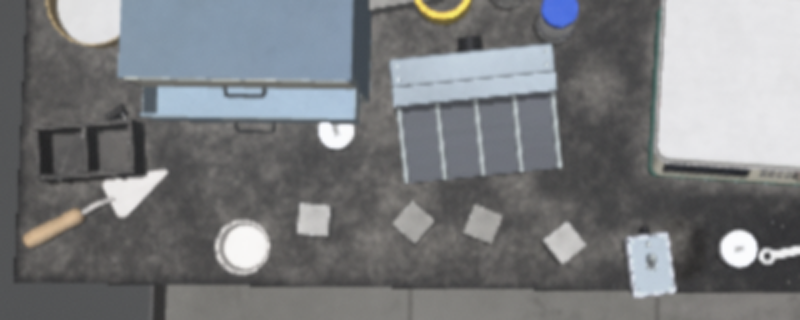

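Run:
```python
from h import *
R=down(np.pi/2)
p=read_eef_pos()
r.line_to([p[0],p[1],.33])
r.reach([.42,-.25,.30],R); wshot("w1")
r.reach([.42,.03,.30],R); d=wshot("w2"); print(read_time_s(),read_eef_pos(),read_q(),d["R"].round(3))
```

```text
3.7583 [0.42041756 0.02844713 0.29992913] [ 0.68637835  0.16464324 -0.93091495  2.00158711  0.15264     1.04630175
  1.25324895] [[ 0.002  1.     0.   ]
 [ 1.    -0.002 -0.   ]
 [-0.     0.    -1.   ]]
```

View pics/w1.png

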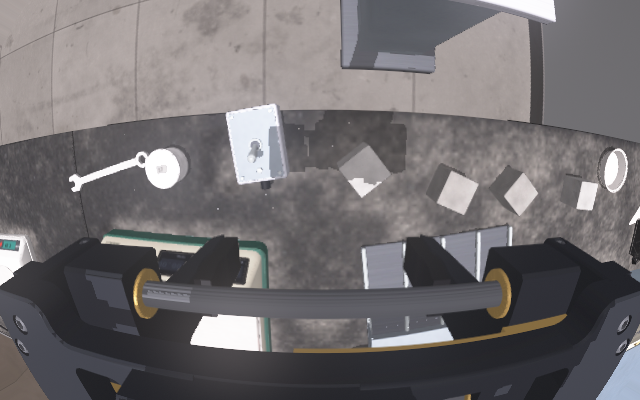

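View pics/w2.png

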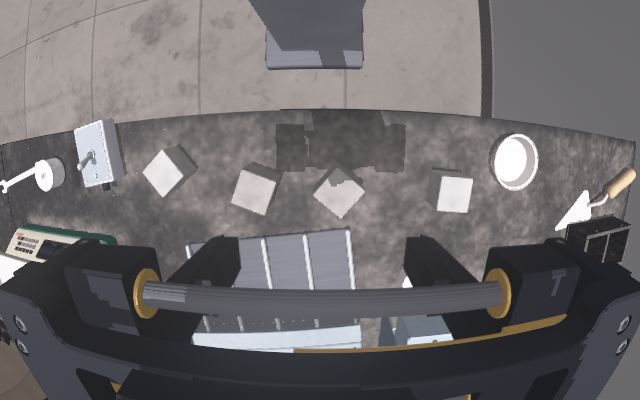

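Run:
```python
from h import *
d=dict(np.load("pics/w1.npz")); im=d["color"][95:200,215:410,::-1]
cv2.imwrite("pics/w1c.png",cv2.resize(im,(780,420),interpolation=cv2.INTER_CUBIC))
print("cubes w1",wr(d,[(364,167),(453,190),(515,190)],.05).round(3))
d2=dict(np.load("pics/w2.npz"))
def quads(d,roi,z):
    hsv=cv2.cvtColor(d["color"],cv2.COLOR_RGB2HSV)
    return hsv
im=d2["color"][120:260,130:490,::-1]
cv2.imwrite("pics/w2c.png",cv2.resize(im,(800,311),interpolation=cv2.INTER_CUBIC))
g=cv2.cvtColor(d2["color"],cv2.COLOR_RGB2GRAY)
print(g[170,160:200:4],g[190,330:350:4], g[190,445:470:4],g[230,400])
```

```text
cubes w1 [[ 0.414 -0.197  0.05 ]
 [ 0.443 -0.071  0.05 ]
 [ 0.442  0.036  0.05 ]]
[233 233 230 233 233 120 109 105 107 105] [203 202 204 206 207] [235 234 234 235 236 239 237] 124
```

View pics/w1c.png

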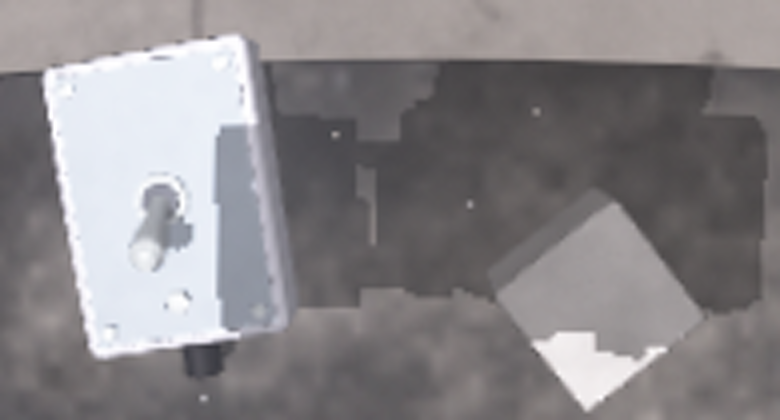

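View pics/w2c.png

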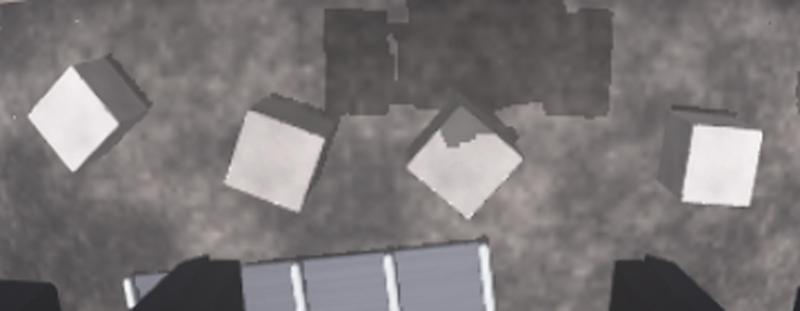

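```bash
cat >> h.py <<'E'
def boxpose():
    d=dict(np.load("pics/w1.npz"))
    uv=np.array([(45,72),(243,36),(288,327),(95,358)])/4.+[215,95]-0.375
    P=wr(d,uv,.04); c=P[:,:2].mean(0)
    vx=(P[2]+P[3]-P[0]-P[1])[:2]; return P,c,np.arctan2(vx[1],vx[0]),d
E
python3 - <<'E'
from h import *
P,c,yaw,d=boxpose()
print(P.round(4),c,yaw,[np.linalg.norm(P[i]-P[i-1]).round(4) for i in range(4)])
print("foot",wr(d,np.array([(163,196)])/4+[215,95],.042),"tip",wr(d,np.array([(147,250)])/4+[215,95],.077),"pip",wr(d,np.array([(178,300)])/4+[215,95],.042))
d2=dict(np.load("pics/w2.npz"))
g=cv2.cvtColor(d2["color"],cv2.COLOR_RGB2GRAY); s=800/360
for n,q in {"c4":[(71,66),(118,120),(73,171),(29,117)],"c3":[(246,112),(325,137),(300,211),(224,184)],"c2":[(462,105),(522,157),(470,217),(407,165)],"c1":[(692,125),(762,131),(748,207),(682,201)]}.items():
    P=wr(d2,np.array(q)/s+[130,120],.05)
    e=P[1]-P[0]; print(n,P.mean(0).round(4),np.arctan2(e[1],e[0]).round(3),[np.linalg.norm(P[i]-P[i-1]).round(4) for i in range(4)])
E
```

```text
[[ 0.3411 -0.3764  0.04  ]
 [ 0.3325 -0.31    0.04  ]
 [ 0.4279 -0.2973  0.04  ]
 [ 0.4377 -0.3637  0.04  ]] [ 0.38479705 -0.33682386] 0.13188464335950328 [np.float64(0.0974), np.float64(0.067), np.float64(0.0962), np.float64(0.0671)]
foot [[ 0.38404998 -0.3365565   0.042     ]] tip [[ 0.39695556 -0.33449432  0.077     ]] pip [[ 0.41852666 -0.33289103  0.042     ]]
c4 [ 0.4194 -0.1949  0.05  ] 0.715 [np.float64(0.0478), np.float64(0.0465), np.float64(0.0494), np.float64(0.0468)]
c3 [ 0.4482 -0.0624  0.05  ] 1.251 [np.float64(0.0471), np.float64(0.0492), np.float64(0.0485), np.float64(0.0495)]
c2 [0.4485 0.0512 0.05  ] 0.859 [np.float64(0.0476), np.float64(0.0469), np.float64(0.0476), np.float64(0.0492)]
c1 [0.4512 0.2123 0.05  ] 1.514 [np.float64(0.0482), np.float64(0.0494), np.float64(0.05), np.float64(0.0478)]
```

```bash
cat >> h.py <<'E'
BC=np.array([.3848,-.3368]);BY=.132
def flip(off=True):
    s=1 if off else -1; u=np.array([np.cos(BY),np.sin(BY)])
    R=down(BY+np.pi/2); at=lambda t,z:[*(BC+u*t*s),z]
    claw.command_gripper(0.0)
    r.reach(at(.052,.20),R); r.line_to(at(.052,.066),feed=.2)
    r.line_to(at(.0,.066),feed=.08); f=read_contact_force()
    r.line_to(at(.012,.066),feed=.1); r.line_to(at(.03,.20),feed=.25); return f
E
python3 - <<'E'
from h import *
print(flip(True),read_time_s())
P,c,yaw,d=boxpose()
r.reach([.42,-.25,.30],down(np.pi/2)); d=wshot("w3")
im=d["color"][95:200,215:410,::-1]
cv2.imwrite("pics/w3c.png",cv2.resize(im,(780,420),interpolation=cv2.INTER_CUBIC))
E
```

```text
[16.17967093  3.11153278 -4.49486424] 9.0333
```

View pics/w3c.png

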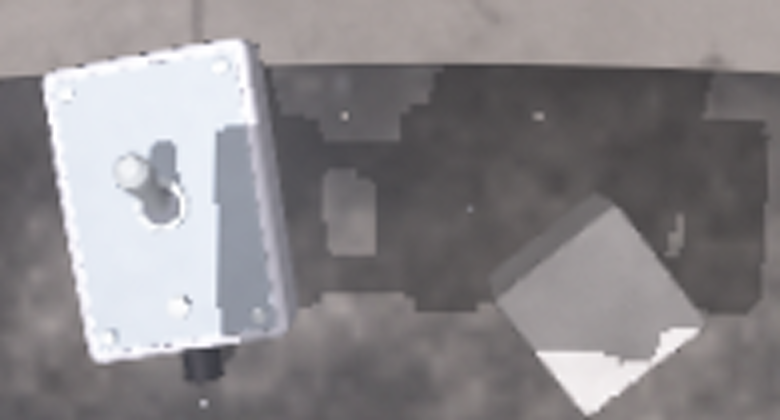

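Run:
```python
from h import *
r.reach([.52,-.06,.32],down(-np.pi/2+.1)); d=wshot("w4"); print(read_time_s(),read_eef_pos())
```

```text
12.5417 [ 0.51993102 -0.06023771  0.31990966]
```

View pics/w4.png

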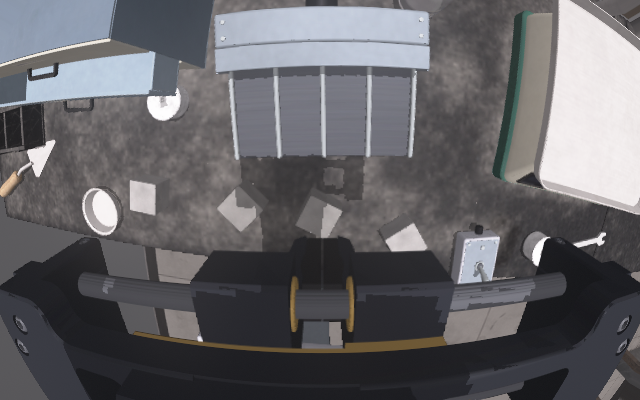

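Run:
```python
from h import *
d=dict(np.load("pics/w4.npz")); im=d["color"][5:165,210:435,::-1]
cv2.imwrite("pics/w4c.png",cv2.resize(im,None,fx=3.5,fy=3.5,interpolation=cv2.INTER_CUBIC))
```

```text
(no output)
```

View pics/w4c.png

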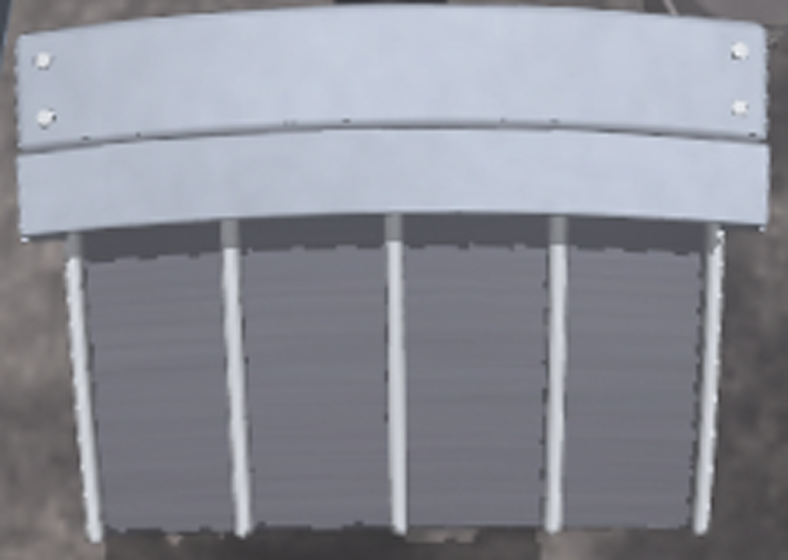

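Run:
```python
from h import *
d=dict(np.load("pics/w4.npz"))
f=lambda q:(np.array(q)+.5)/3.5-.5+[210,5]
P=wr(d,f([(95,540),(243,535),(400,532),(553,530),(702,533)]),.0159); print(P.round(4))
k=np.polyfit(P[:,1],P[:,0],1); print("yaw from rails",-np.arctan(k[0]),np.linalg.norm(P[0]-P[-1]), np.linalg.norm(np.diff(P,axis=0),axis=1))
H=wr(d,f([(22,240),(768,230)]),.0855);print(H.round(4),np.linalg.norm(H[0]-H[1]))
e=H[0]-H[1];print("yaw hood",np.arctan2(-e[0],e[1]))
y=-np.arctan(k[0]);u=np.array([np.cos(y),np.sin(y)])
m=P[:,:2].mean(0);print("toe",m+u*.0014,"from hood",H[:,:2].mean(0)-u*.1201)
# rails under hood edge at middle-rail
t=cams.read_camera("top")
```

```text
[[ 0.5146  0.0648  0.0159]
 [ 0.5219  0.0017  0.0159]
 [ 0.5292 -0.0628  0.0159]
 [ 0.5369 -0.1256  0.0159]
 [ 0.5434 -0.1895  0.0159]]
yaw from rails 0.11343635531604622 0.255856548054232 [0.06353817 0.06483936 0.06326622 0.06421932]
[[ 0.6319  0.0813  0.0855]
 [ 0.662  -0.1787  0.0855]] 0.2616843742871382
yaw hood 0.11531370789735507
toe [ 0.53060171 -0.06210425] from hood [ 0.52764086 -0.06231476]
```

```bash
cat >> h.py <<'E'
TOE=np.array([.529,-.0622,.006]);RY=.114
_c,_s,_t=np.cos(RY),np.sin(RY),np.radians(8)
rx=np.array([_c*np.cos(_t),_s*np.cos(_t),np.sin(_t)]);ry=np.array([-_s,_c,0]);rz=np.cross(rx,ry)
RR=np.c_[ry,rx,-rz]; STOP=TOE+.16*rx
def ramp(x,y,z): return STOP+rx*x+ry*y+rz*z
def wrap(a,ref): # cube edge angle mod 90 nearest ref
    return ref+((a-ref+np.pi/4)%(np.pi/2)-np.pi/4)
def find(d,xy,thr=135,zt=.05):
    g=cv2.GaussianBlur(cv2.cvtColor(d["color"],cv2.COLOR_RGB2GRAY),(3,3),0)
    m=(g>thr).astype(np.uint8); m=cv2.morphologyEx(m,cv2.MORPH_OPEN,np.ones((3,3)))
    uv=proj_w(d,[[*xy,zt]])[0]; best=None
    cs,_=cv2.findContours(m,cv2.RETR_EXTERNAL,cv2.CHAIN_APPROX_NONE)
    for c in cs:
        if cv2.contourArea(c)<150: continue
        P=wr(d,c[:,0,:],zt)[:,:2]; (cx,cy),(w,h),a=cv2.minAreaRect(np.float32(P*1000))
        e=np.hypot(cx/1000-xy[0],cy/1000-xy[1])
        if 42<w<56 and 42<h<56 and (best is None or e<best[0]): best=(e,np.array([cx,cy])/1000,np.radians(a),w,h)
    return best
def look(xy,yaw,name):
    r.reach([*xy,.16],down(yaw)); r.dwell(.1); d=wshot(name); return d,find(d,xy)
E
python3 - <<'E'
from h import *
d=dict(np.load("pics/w4.npz"))
for xy in [(.4512,.2123),(.4485,.0512),(.4482,-.0624),(.4194,-.1949)]: print(find(d,xy))
print([solve_ik(ramp(x,y,.02),RR) is not None for x in(-.18,-.06) for y in (-.096,.096)])
claw.command_gripper(.088)
d,b=look((.4512,.2123),1.514,"c1a"); print(b,read_time_s())
E
```

```text
(np.float64(0.0006305024657767981), array([0.45107755, 0.2116815 ]), np.float64(1.4978571382275885), 50.27043914794922, 50.449459075927734)
(np.float64(0.0019476286206411577), array([0.44700604, 0.05244954]), np.float64(0.8661033960195366), 49.165428161621094, 42.745208740234375)
(np.float64(0.11485574511301816), array([0.44700604, 0.05244954]), np.float64(0.8661033960195366), 49.165428161621094, 42.745208740234375)
(np.float64(0.0014349435741619696), array([ 0.42004071, -0.19618396]), np.float64(0.6832703963877353), 49.93830871582031, 50.318817138671875)
[True, True, True, True]
(np.float64(0.4103995380920003), array([ 0.41910294, -0.19684247]), np.float64(0.6719115482853567), 53.16694641113281, 53.92742156982422) 15.8083
```

View pics/c1a.png

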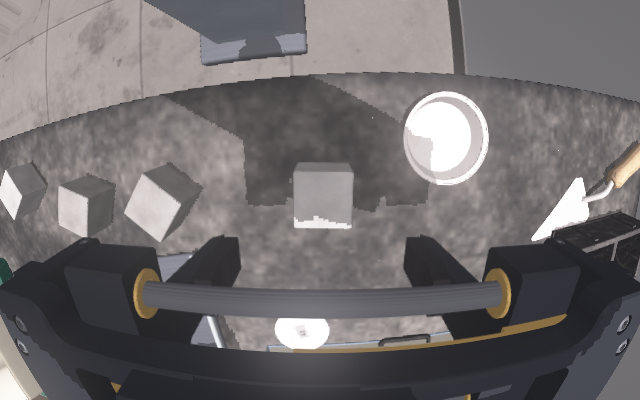

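```bash
cat >> h.py <<'E'
def grab(xy,yaw,op=.075):
    claw.command_gripper(op)
    r.reach([*xy,.10],down(yaw)); r.line_to([*xy,.021],feed=.15)
    claw.command_gripper(.03,40); w0=read_gripper_width()
    r.line_to([*xy,.085],feed=.2); w=read_gripper_width(); print("width",w0,w,"F",read_contact_force()); return w
def place(y,x=-.122,hi=.075):
    r.line_to(ramp(x,y,hi),feed=.25,rotation=RR); w=read_gripper_width()
    print("w above ramp",w,read_contact_force())
    wshot(f"pl{int(read_time_s()*100)}")
    if w<.045: return False
    return True
def release(y,x=-.122):
    r.line_to(ramp(x,y,.0215),feed=.1); print("w",read_gripper_width(),read_contact_force())
    claw.command_gripper(.064); r.line_to(ramp(x,y,.085),feed=.25); print(read_time_s())
E
python3 - <<'E'
from h import *
d=dict(np.load("pics/c1a.npz"))
print(wr(d,[(294,167),(353,166),(353,227),(294,228)],.05))
w=grab((.4511,.2117),1.505,.072)
if w>.045: print(place(.096),read_time_s())
E
ls -t pics | head -3
```

```text
[[0.42095493 0.19080145 0.05      ]
 [0.42287911 0.23881139 0.05      ]
 [0.47576185 0.23717274 0.05      ]
 [0.47375236 0.18646073 0.05      ]]
width 0.0495400261108002 0.04968324765160289 F [-0.87703405 -0.33691576 -2.62751923]
w above ramp 0.049982813870576404 [ 0.46556659  0.88350813 -0.9854156 ]
True 19.1917
pl1914.npz
pl1914.png
c1a.npz
```

View pics/pl1914.png

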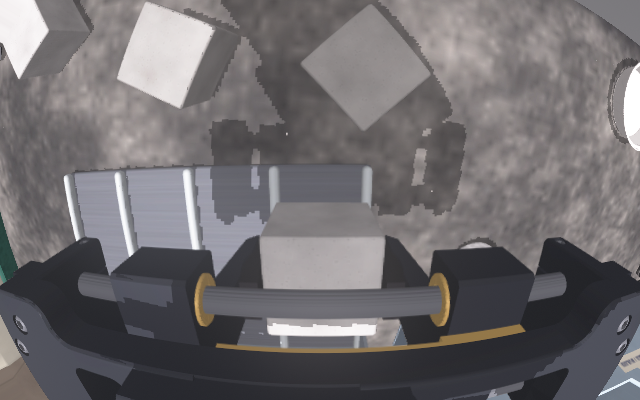

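```bash
cat >> h.py <<'E'
def push(y,start=-.185,h=.022,tgt=-.058,dF=10):
    claw.command_gripper(.008)
    r.line_to(ramp(start,y,.085),feed=.3); r.line_to(ramp(start,y,h),feed=.2); r.dwell(.1)
    f0=np.array(read_contact_force()); F=lambda:-(np.array(read_contact_force())-f0)@rx
    r.line_to(ramp(-.085,y,h),feed=.1); print("slide F",F())
    x=-.085
    while x<tgt+.006:
        x+=.002; r.line_to(ramp(x,y,h),feed=.03); f=F(); print(round(x,3),round(f,1),end="; ")
        if f>dF: break
    print("end tcp x",(np.array(read_eef_pos())-STOP)@rx,read_time_s())
    r.line_to(ramp(x-.01,y,h),feed=.1); r.line_to(ramp(x-.05,y,.1),feed=.25)
E
python3 - <<'E'
from h import *
release(.096); wshot("rel1")
E
```

```text
w 0.04977658368071504 [-0.08076175 -0.32214169 -1.69612868]
20.6833
```

View pics/rel1.png

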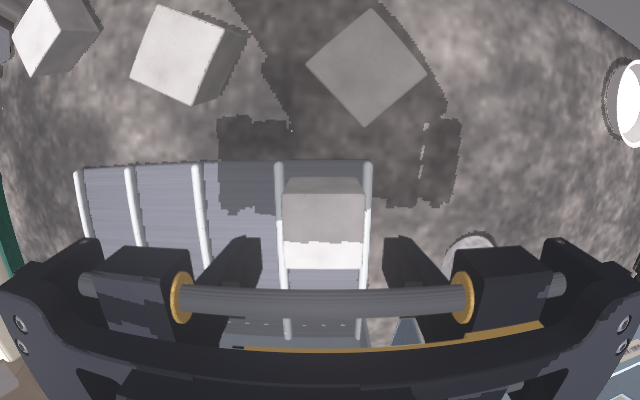

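Run:
```python
from h import *
push(.096)
r.reach([.52,-.06,.32],down(-np.pi/2+.1)); wshot("v1"); print(read_time_s())
```

```text
slide F 0.044752373987006315
-0.083 2.4; -0.081 1.8; -0.079 2.8; -0.077 4.8; -0.075 8.4; -0.073 4.5; -0.071 5.1; -0.069 4.1; -0.067 3.2; -0.065 3.8; -0.063 4.2; -0.061 5.1; -0.059 5.3; -0.057 7.9; -0.055 14.3; end tcp x -0.05948361896699392 27.4917
29.9833
```

View pics/v1.png

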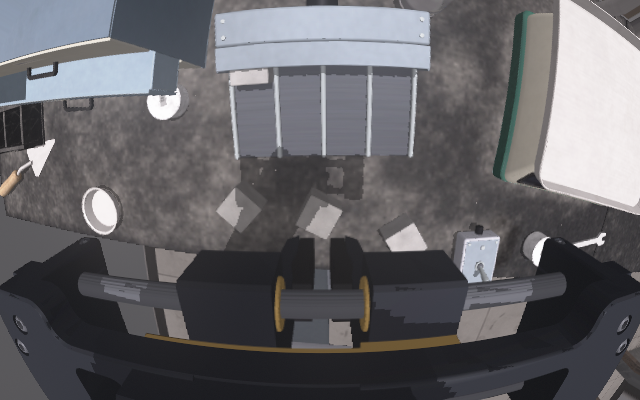

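Run:
```python
from h import *
d=dict(np.load("pics/v1.npz"))
for xy in [(.4485,.0512),(.4194,-.1949)]: print([find(d,xy,t) for t in (125,135,150)])
im=d["color"][180:260,200:450,::-1]
cv2.imwrite("pics/v1c.png",cv2.resize(im,None,fx=3.2,fy=3.2,interpolation=cv2.INTER_CUBIC))
w=grab((.4480,.0515),.862,.072)
if w>.045: print(place(.032),read_time_s())
d=wshot("pl2")
```

```text
[(np.float64(0.24914559066042088), array([ 0.42023566, -0.19633717]), np.float64(0.6799445076603899), 50.4719352722168, 50.83223342895508), (np.float64(0.2488871853001927), array([ 0.42016553, -0.19606906]), np.float64(0.6675063469472293), 49.45794677734375, 50.48619842529297), (np.float64(0.24884115223199044), array([ 0.42004776, -0.1960092 ]), np.float64(0.6838039607121328), 48.874229431152344, 49.092811584472656)]
[(np.float64(0.001662464960191618), array([ 0.42023566, -0.19633717]), np.float64(0.6799445076603899), 50.4719352722168, 50.83223342895508), (np.float64(0.0013974034452441562), array([ 0.42016553, -0.19606906]), np.float64(0.6675063469472293), 49.45794677734375, 50.48619842529297), (np.float64(0.001284492117196287), array([ 0.42004776, -0.1960092 ]), np.float64(0.6838039607121328), 48.874229431152344, 49.092811584472656)]
width 0.04990905987125798 0.05018222368393242 F [-0.30819077  0.64308913 -1.93376233]
w above ramp 0.05016126674870914 [-9.16916845e-01 -8.70736696e-05 -1.31874464e+00]
True 35.3833
```

View pics/pl2.png

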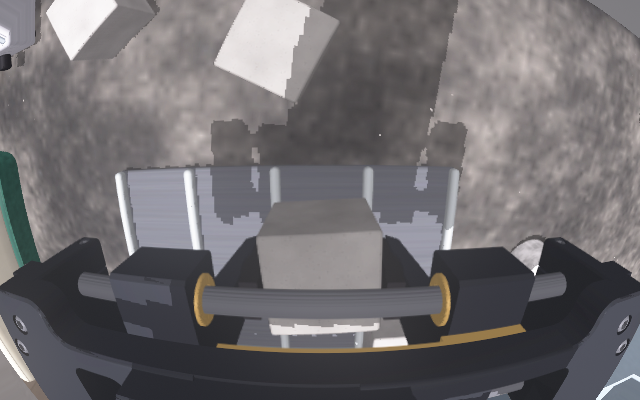

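View pics/v1c.png

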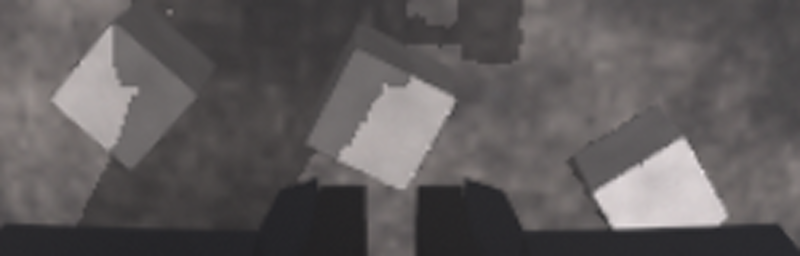

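Run:
```python
from h import *
release(.032); wshot("rel2")
```

```text
w 0.05010599298721994 [-0.38026719 -0.60382975 -2.91006215]
36.925
```

View pics/rel2.png

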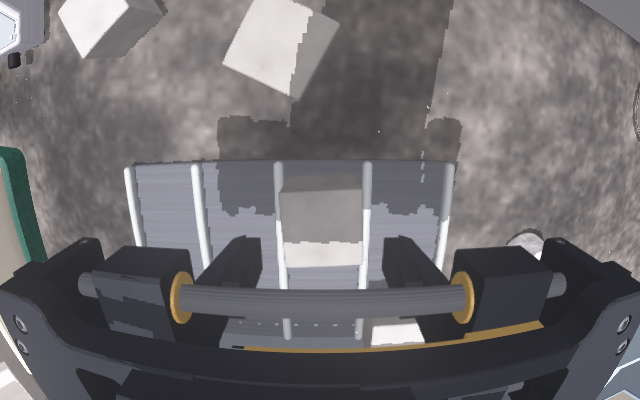

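Cube seated squarely in lane +0.032 (around pixel 320,225). Push it, then grasp cube 3.

Run:
```python
from h import *
push(.032,dF=14)
r.reach([.50,-.12,.32],down(-np.pi/2+.1)); d=wshot("v2"); print(read_time_s())
for t in (125,135,150): print(find(d,(.4482,-.0624),t),find(d,(.4194,-.1949),t))
```

```text
slide F -1.089805243865897
-0.083 0.5; -0.081 0.6; -0.079 -0.4; -0.077 0.2; -0.075 0.6; -0.073 0.4; -0.071 0.3; -0.069 0.9; -0.067 0.8; -0.065 0.8; -0.063 -0.2; -0.061 -0.1; -0.059 1.7; -0.057 6.9; -0.055 12.1; -0.053 16.8; end tcp x -0.05945741992282375 43.9833
47.0833
(np.float64(0.13689544930958453), array([ 0.41969437, -0.19629471]), np.float64(0.6944873645830402), 51.284584045410156, 50.87723922729492) (np.float64(0.001425434220839906), array([ 0.41969437, -0.19629471]), np.float64(0.6944873645830402), 51.284584045410156, 50.87723922729492)
(np.float64(0.13677409375539373), array([ 0.41963568, -0.19615811]), np.float64(0.6883672206609563), 50.4162712097168, 50.304054260253906) (np.float64(0.001279996224150199), array([ 0.41963568, -0.19615811]), np.float64(0.6883672206609563), 50.4162712097168, 50.304054260253906)
(np.float64(0.13663410958385713), array([ 0.41960394, -0.19600818]), np.float64(0.6835221316897752), 49.41655731201172, 49.31513214111328) (np.float64(0.0011267886891716248), array([ 0.41960394, -0.19600818]), np.float64(0.6835221316897752), 49.41655731201172, 49.31513214111328)
```

View pics/v2.png

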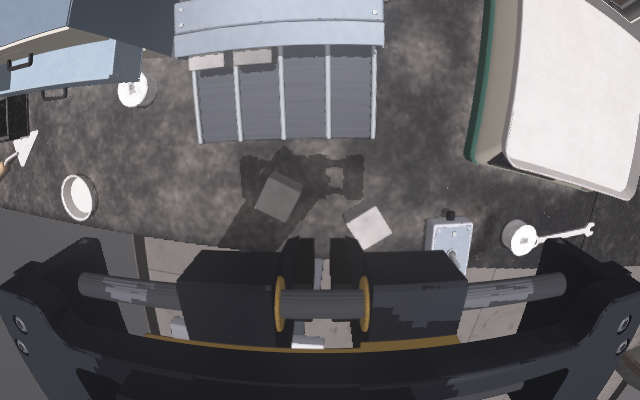

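Run:
```python
from h import *
d=dict(np.load("pics/v2.npz"))
im=d["color"][150:250,220:400,::-1]
cv2.imwrite("pics/v2c.png",cv2.resize(im,None,fx=4,fy=4,interpolation=cv2.INTER_CUBIC))
for t in (85,95,105,115): print(find(d,(.4482,-.0624),t))
```

```text
(np.float64(0.00044034681285863147), array([ 0.44827414, -0.06283406]), np.float64(1.201626140168968), 49.67719650268555, 51.01613235473633)
(np.float64(0.0005767619698514502), array([ 0.44779294, -0.0628086 ]), np.float64(1.1920479481504436), 48.00094985961914, 49.210689544677734)
(np.float64(0.00048254531516191113), array([ 0.44816522, -0.06288129]), np.float64(1.1921293077217454), 45.620582580566406, 45.956382751464844)
(np.float64(0.137108840054918), array([ 0.41983994, -0.19654373]), np.float64(0.7052225003581223), 52.54818344116211, 52.603153228759766)
```

View pics/v2c.png

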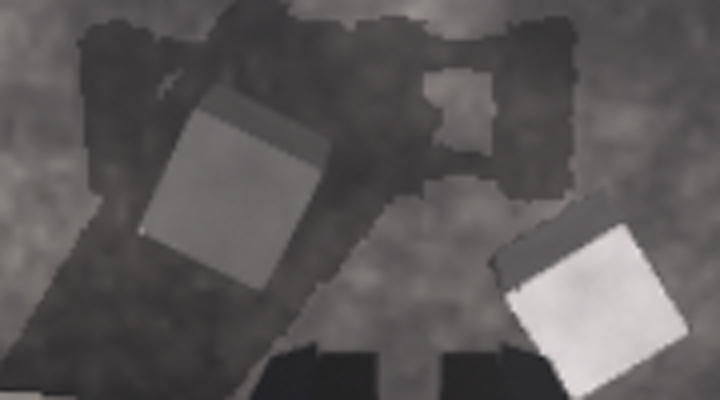

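Run:
```python
from h import *
w=grab((.4482,-.0628),1.205,.075)
if w>.045: print(place(-.032),read_time_s())
d=wshot("pl3")
```

```text
width 0.04943184762252287 0.04933545075915928 F [-2.44876211e-04 -2.45857481e-01 -3.68237806e+00]
w above ramp 0.049513130870655946 [ 0.00992507 -0.53986433 -3.33029807]
True 52.575
```

View pics/pl3.png

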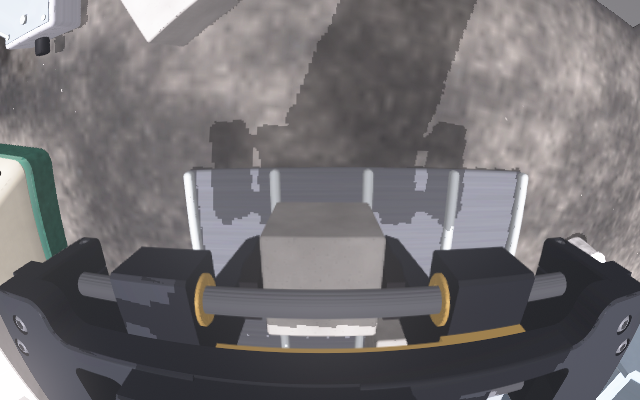

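Run:
```python
from h import *
release(-.032); wshot("rel3")
```

```text
w 0.049816841577205395 [-0.76669625  0.13335791 -2.96011016]
54.1167
```

View pics/rel3.png

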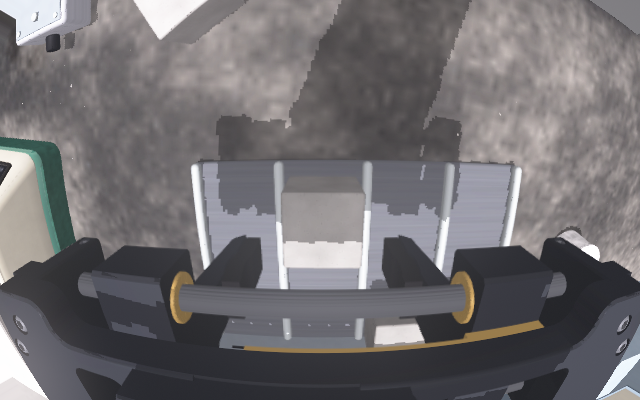

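Run:
```python
from h import *
push(-.032,dF=14)
r.reach([.50,-.12,.32],down(-np.pi/2+.1)); d=wshot("v3"); print(read_time_s())
for t in (85,95,125,135,150): print(find(d,(.4194,-.1949),t))
```

```text
slide F -0.001361656276522292
-0.083 2.3; -0.081 2.6; -0.079 0.7; -0.077 0.9; -0.075 1.1; -0.073 0.8; -0.071 0.7; -0.069 0.2; -0.067 1.3; -0.065 1.1; -0.063 1.4; -0.061 0.9; -0.059 3.0; -0.057 8.9; -0.055 12.3; -0.053 17.9; end tcp x -0.0593346971441098 61.175
64.4167
None
None
(np.float64(0.001453832615026571), array([ 0.41969067, -0.19632448]), np.float64(0.6942817685468861), 51.28684616088867, 50.88208770751953)
(np.float64(0.0013087056695989079), array([ 0.41963211, -0.19618796]), np.float64(0.6881668177889279), 50.4184684753418, 50.30851364135742)
(np.float64(0.0011556397102817887), array([ 0.41960031, -0.19603815]), np.float64(0.683324192241755), 49.41881561279297, 49.31947326660156)
```

View pics/v3.png

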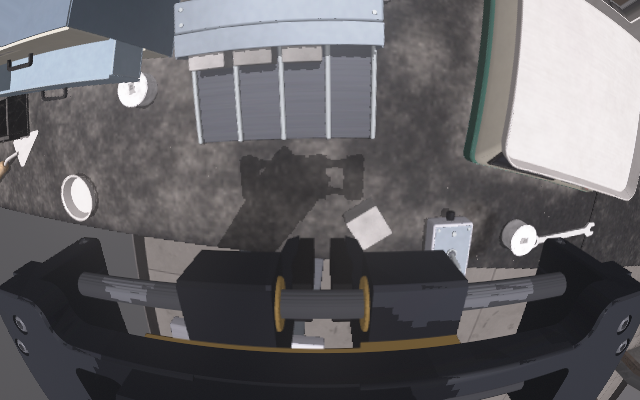

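Run:
```python
from h import *
w=grab((.4197,-.1959),.688+np.pi/2,.075)
if w>.045: print(place(-.096),read_time_s())
d=wshot("pl4")
```

```text
width 0.04953905540693376 0.04935618208501581 F [ 0.69441349 -1.04192286 -1.59968965]
w above ramp 0.04946612283188421 [-0.37833031 -0.61685383 -3.28077306]
True 70.2833
```

View pics/pl4.png

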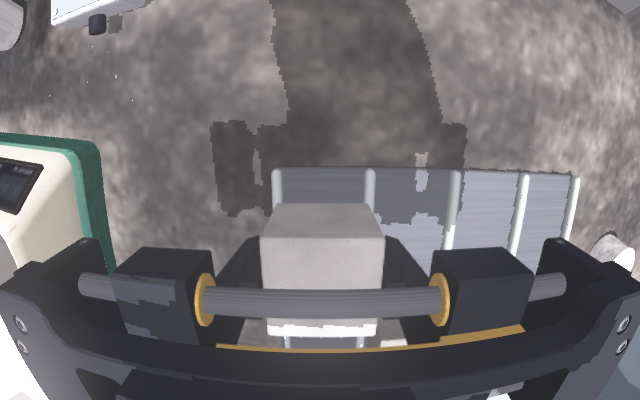

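Run:
```python
from h import *
release(-.096); wshot("rel4")
```

```text
w 0.04973417348760707 [ 0.22101304 -0.28126728 -2.39636605]
71.825
```

View pics/rel4.png

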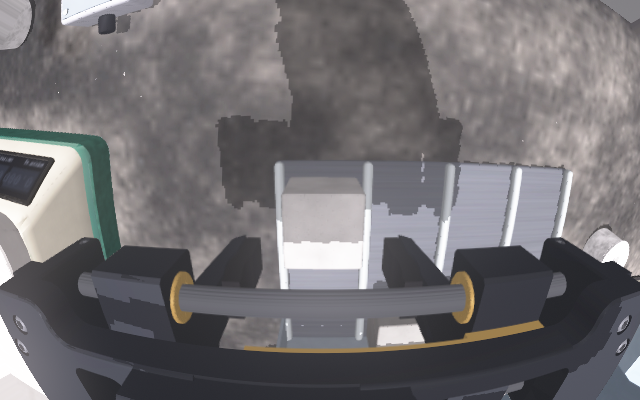

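Run:
```python
from h import *
push(-.096,dF=14)
r.reach([.52,-.06,.32],down(-np.pi/2+.1)); d=wshot("v4"); print(read_time_s())
im=d["color"][5:165,210:435,::-1]
cv2.imwrite("pics/v4c.png",cv2.resize(im,None,fx=3.5,fy=3.5,interpolation=cv2.INTER_CUBIC))
```

```text
slide F -1.1619496523999415
-0.083 0.4; -0.081 0.7; -0.079 0.7; -0.077 0.0; -0.075 1.2; -0.073 0.8; -0.071 0.0; -0.069 0.3; -0.067 0.9; -0.065 0.4; -0.063 0.5; -0.061 0.5; -0.059 2.2; -0.057 8.4; -0.055 14.5; end tcp x -0.05920079954867013 78.6333
81.3833
```

View pics/v4c.png

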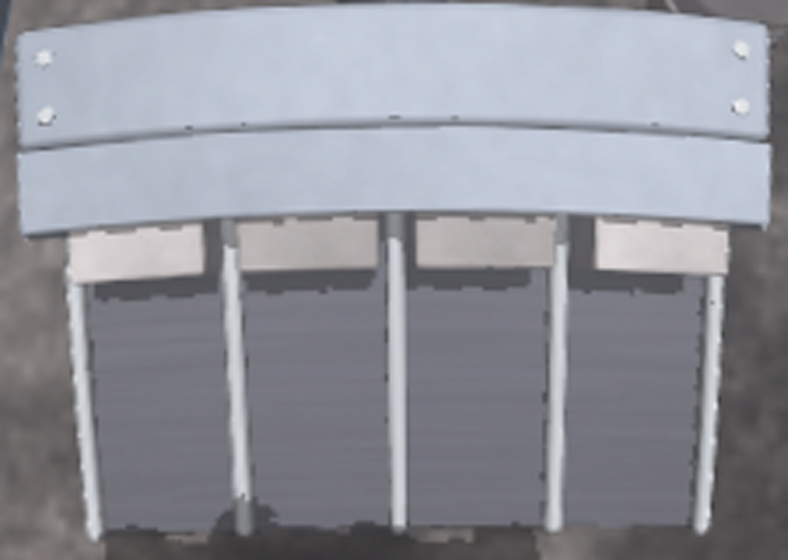

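View pics/v4.png

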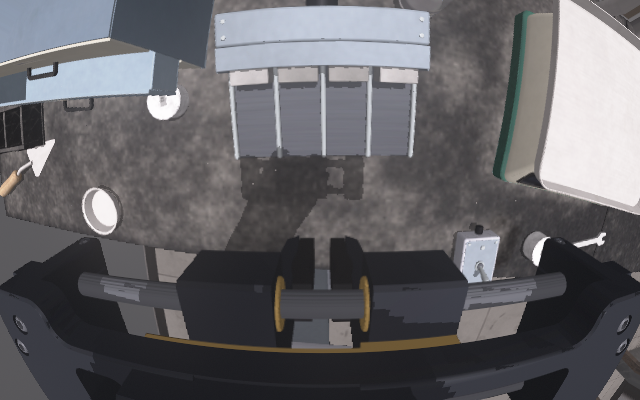

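Run:
```python
from h import *
d=dict(np.load("pics/v4.npz"))
q=[(72,283),(205,275),(242,271),(377,270),(415,268),(552,266),(596,270),(727,273)]
o,v=rays_w(d,(np.array(q)+.5)/3.5-.5+[210,5])
for vi in v:
    t=((STOP+.05*rz-o)@rz)/(vi@rz); p=o+vi*t-STOP; print((p@rx).round(4),(p@ry).round(4))
```

```text
-0.0498 0.117
-0.0503 0.0678
-0.0495 0.0545
-0.0506 0.007
-0.0501 -0.0063
-0.0489 -0.0547
-0.0498 -0.0705
-0.0485 -0.1193
```

```bash
sed -i 's/r.line_to(at(.0,.066)/r.line_to(at(.003,.066)/' h.py
python3 - <<'E'
from h import *
print(flip(False),read_time_s())
r.reach([.42,-.25,.30],down(np.pi/2)); d=wshot("w5")
im=d["color"][95:200,215:410,::-1]
cv2.imwrite("pics/w5c.png",cv2.resize(im,(780,420),interpolation=cv2.INTER_CUBIC))
r.reach([.52,-.06,.32],down(-np.pi/2+.1)); r.dwell(.5); d=wshot("v5"); print(read_time_s())
E
```

```text
[-7.62664502 -0.45085208  7.33836779] 86.825
90.8083
```

View pics/w5c.png

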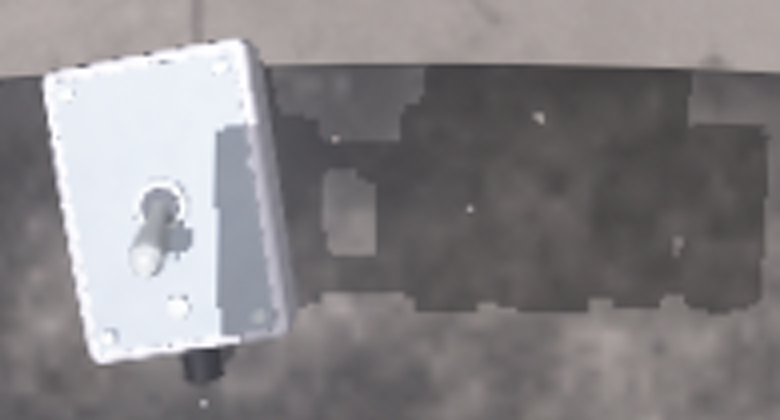

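View pics/v5.png

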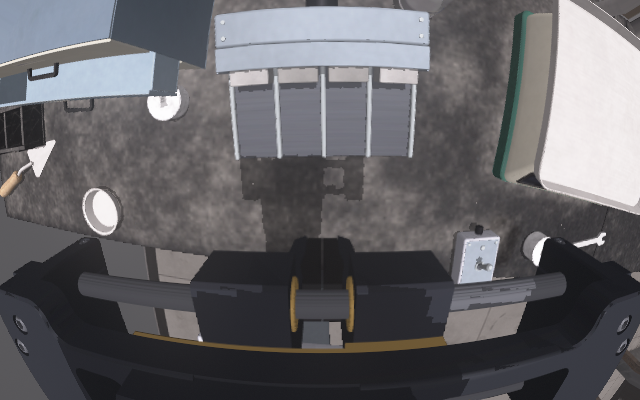

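Run:
```python
from h import *
r.dwell(2); d=wshot("v6"); a=np.load("pics/v4.npz")["color"].astype(int); b=d["color"].astype(int)
print(np.abs(a-b)[60:100,225:425].mean(),np.abs(a-b)[60:100,225:425].max(), np.abs(a-b)[90:235,80:210].mean())
print(read_time_s()); r.finish_job()
```

```text
4.475958333333334 80 2.9362511052166225
92.8583
the job is handed in; nothing more can be done
```

I turned the blower off, put all four cubes on the ramp, one to a lane, and pushed each up to the top stop. Then I turned the blower back on and handed the job in at about 93 s.

- **Cubes:** Before switching back on, the last ramp picture put all the near faces at x between -0.0485 and -0.0506 m (home is -0.050). Each push ended with the force against the stop rising to about 14–18 N. The first push showed uneven drag of up to about 8 N on the way, but that cube also measured home. After switching on, I judged by eye that the cubes had not moved. I also compared the pictures, but the result did not settle it: a mean difference of 4.5 grey levels over the cubes and 2.9 over bare bench, with one difference of up to 80. I did not measure the positions again.
- **Toggle:** The pictures show it leaning away from the pip after the first flip and back towards the pip (ON) after the last. The first flip pressed it against its end with about 16 N, so I used a shorter stroke for the second, which read about 11 N in all.
- **Fingers and blower:** No cube was touched with the blower on.
- **Dish and tins:** They look unmoved in the pictures. I did not measure their positions again at the end.
- **Disturbances:** I saw no knocked cube and no slackened grip; the grip width stayed between 49 and 50 mm on every carry.

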